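# Log and uncover the dried discs

## Robot

A 7-joint arm with a two-finger parallel gripper is mounted at the origin on a cart in front of the work surface, level with it; the furniture and walls round the work are solid. World frame = base frame: x ahead of the robot, y to its left, z up, the work surface at z = 0. Lengths are in m, angles in degrees, forces in N, time in s.
With the tool pointing down it reaches from about 0.4 to 0.9 m from the base axis. Payload 5.6 kg.
Tool frame: the origin (TCP) lies between the finger pads; the fingertips stand env.finger_overhang ahead of it and the grasp point (between the pads) lies 5 mm behind it (env.finger_overhang is the distance from the TCP to the fingertips, in m); z points along the fingers, y is the line along which they close (so a half turn about z gives the same grasp; the last joint's range is limited). The gripper opens to 92 mm and grips with 3 to 60 N. Pads are 20 mm wide; open, the fingers measure 128 mm over their backs; the gripper's body (75 mm by 189 mm) begins 69 mm behind the grasp point.
Start: joints at [-68.755, 26.786, -0.665, 91.828, 0.344, 61.387, -3.226], TCP at [0.261, 0.595, 0.229] pointing down, gripper open.
Joint ranges: [-144.91, 144.91], [-17.63, 115.5], [-89.93, 88.59], [15.96, 139.68], [-74.01, 254.01], [8.47, 105.57], [-167.45, 167.45]. Speed limits (degrees/s): [147.25, 147.25, 180, 180, 180, 180, 180].

## Interface

Orientations are given as a 3x3 rotation matrix whose columns are the frame's x, y, z axes.
In Python, from workcell import env gives the robot as it stands. Calls block until the motion is done:
- env.move_pose(position, orientation): joint-space move of the TCP to a pose.
- env.servo_line(position, vel=0.15, rotation=None): straight line of the TCP; rotation=None keeps the orientation; vel is the mean speed in m/s.
- env.goto_joints(angles): joint-space move.
- env.set_gripper(opening, newtons=None): finger opening in m; newtons is the grip in N (None keeps the last); returns when the fingers have stopped.
- env.sleep(seconds).
- env.inverse_kinematics(position, orientation): joint angles nearest the present ones, or None.
- env.get_state(): the state.
- env.grab_frame(name): name is "side" or "top"; returns a dict with "pixels" (400x640x3 uint8, red, green, blue), "fx", "fy", "cx", "cy" (pixels), "R" (3x3) and "t" (3): a world point X has camera coordinates R X + t. Camera axes: x right, y down, z forward; pixel columns grow to the right and rows downward; lengths in m; the calibration is good to about 2 mm. A picture is of the moment at which its call begins. There is no depth.
A pose or a line that the arm cannot do raises env.IKError and nothing moves.
- env.job_done(): hands the job in; it is judged then, once.
The state is a dict: "t": time; "q": joint angles; "qvel": joint speeds; "effort": joint torques, N m; "eef_pos": TCP position; "tcp_rot": TCP orientation; "ft_force": force on the tool from outside, world axes, zero at the start; "moment": the same for the moment, N m; "gripper_width": finger opening in m; "gripper_force": force on a finger pad.
Only numpy, scipy, OpenCV 4.12 (cv2) and the standard library are available. Lean on these libraries where they do the work, as an engineer would, in place of code of your own. Each camera call takes 0.05 s, during which the arm holds its last target. There are 200 camera calls.

## Task

Dried pulp discs lie in three drying moulds, some of them still under clear clip-on covers. With the hand scanner read the label of every covered mould from left to right, as the log is kept, holding the beam still and square on each label for two full seconds from about a hand's breadth; then prise all the covers free by pushing the yellow wedge in under their front lips, never gripping or pressing on a cover that is still snapped down. Only when all are loose, lay the covers flat, grip up, on the cutting board; leave the scanner and the wedge lying flat on the black tool mat, and leave the other things on the table where they are.

Things in the scene. Friction and masses are not known exactly. Their poses are not given: they have to be found in the camera images.
- mould_1: left drying mould, fixed, always there: aluminium plate on feet, origin on the table, x away from the robot, y left. Plate top at z 50 mm, from x -86 to +68, y +-65; on it a fixed orange disc 10 mm high, front edge at x -38. Fence behind the cover (x +58). Two spring ball plungers in steel housings (x -48, y +-51 to 64, 15 mm high) snap over the cover's side flanges.
- mould_2: middle drying mould, fixed, always there: aluminium plate on feet, origin on the table, x away from the robot, y left. Plate top at z 50 mm, from x -86 to +68, y +-65; on it a fixed orange disc 10 mm high, front edge at x -38. Fence behind the cover (x +58). Two spring ball plungers in steel housings (x -48, y +-51 to 64, 15 mm high) snap over the cover's side flanges.
- mould_3: right drying mould, fixed, always there: aluminium plate on feet, origin on the table, x away from the robot, y left. Plate top at z 50 mm, from x -86 to +68, y +-65; on it a fixed orange disc 10 mm high, front edge at x -38. Fence behind the cover (x +58). Two spring ball plungers in steel housings (x -48, y +-51 to 64, 15 mm high) snap over the cover's side flanges.
- cover_1: clear clip-on cover of the left mould (None: mould already open), orange rim and grip, 131 x 100 mm, 0.09 kg. Origin at its underside, axes as the mould's; seated at mould (0, 0, 50) mm. Top at z 29 mm with an upright grip rib, 64 mm along x, 13 mm wide in y, up to z 59, centred at x -4.5. Snapped down with about 8 N; once its lip is up 8 mm it springs free and rests lip up about 11 mm.
- label_1 (a point): centre of the white bar-code label (62 x 15 mm) on the front wall of cover_1, facing the robot (towards the cover's -x); cover coordinates (-63, 0, 18.5) mm
- lip_1 (a point): middle of the lower front edge of cover_1's pry lip (46 mm wide, 3 mm thick, below the label); cover coordinates (-74, 0, 7) mm. Seated it is 7 mm above the plate, which reaches 12 mm further to the front; the gap below it is open back to the disc, so a wedge tip can go in 34 mm, tilting the cover up about its rear edge.
- cover_2: clear clip-on cover of the middle mould (None: mould already open), blue rim and grip, 131 x 100 mm, 0.09 kg. Origin at its underside, axes as the mould's; seated at mould (0, 0, 50) mm. Top at z 29 mm with an upright grip rib, 64 mm along x, 13 mm wide in y, up to z 59, centred at x -4.5. Snapped down with about 8 N; once its lip is up 8 mm it springs free and rests lip up about 11 mm.
- label_2 (a point): centre of the white bar-code label (62 x 15 mm) on the front wall of cover_2, facing the robot (towards the cover's -x); cover coordinates (-63, 0, 18.5) mm
- lip_2 (a point): middle of the lower front edge of cover_2's pry lip (46 mm wide, 3 mm thick, below the label); cover coordinates (-74, 0, 7) mm. Seated it is 7 mm above the plate, which reaches 12 mm further to the front; the gap below it is open back to the disc, so a wedge tip can go in 34 mm, tilting the cover up about its rear edge.
- cover_3: clear clip-on cover of the right mould (None: mould already open), green rim and grip, 131 x 100 mm, 0.09 kg. Origin at its underside, axes as the mould's; seated at mould (0, 0, 50) mm. Top at z 29 mm with an upright grip rib, 64 mm along x, 13 mm wide in y, up to z 59, centred at x -4.5. Snapped down with about 8 N; once its lip is up 8 mm it springs free and rests lip up about 11 mm.
- label_3 (a point): centre of the white bar-code label (62 x 15 mm) on the front wall of cover_3, facing the robot (towards the cover's -x); cover coordinates (-63, 0, 18.5) mm
- lip_3 (a point): middle of the lower front edge of cover_3's pry lip (46 mm wide, 3 mm thick, below the label); cover coordinates (-74, 0, 7) mm. Seated it is 7 mm above the plate, which reaches 12 mm further to the front; the gap below it is open back to the disc, so a wedge tip can go in 34 mm, tilting the cover up about its rear edge.
- scanner: grey hand scanner lying flat, 130 x 36 x 24 mm, 0.12 kg. Origin at the centre of its underside, x along it towards its amber window, z up. The beam leaves the window along +x and is always on; it reads a label from 20 to 150 mm away. Grip it across its 36 mm width (y) near the middle
- scan_window (a point): centre of the scanner's window; scanner coordinates (65, 0, 12) mm, axes as the scanner's
- lifter: yellow nylon wedge for prising, 145 x 22 x 22 mm, 0.08 kg, lying on its flat underside. Origin on the underside, x towards the thin tip (x +55), z up; 22 x 22 mm handle from x -90 to +10 with black ribs, then a smooth ramp falling from 20.5 mm high at x +10 to 2.5 mm at the tip. Grip it at about x -30, across y
- lifter_tip (a point): tip of the wedge, 1.5 mm above its underside; wedge coordinates (55, 0, 1.5) mm
- tool_mat: black rubber mat, 200 (x) x 300 (y) x 3 mm, fixed in front of the moulds; origin at the centre of its underside
- cutting_board: cream cutting board, fixed at the right; 235 mm (its x) by 339 mm (its y), lying with its y axis along the depth of the table (its x axis points to the robot's left). Origin at the centre of its underside. Top 14 mm high, black rubber strips along both long edges (|x| over 92 mm) 16 mm high
- peel_jar: open glass with carrot peel, 64 x 78 x 156 mm, stands near the moulds, a bystander; origin at the centre of its underside
- timer: white kitchen timer, 62 x 62 x 22 mm, stands near the moulds, a bystander; origin at the centre of its underside
- juice_bottle: small glass bottle, 66 x 67 x 183 mm, stands near the moulds, a bystander; origin at the centre of its underside

How it is judged (in metres and radians):
On the way, in this order (a step that is already met when the one before it is completed fails the run):
1. the left mould's cover, still on, is read: label 20 to 150 mm before the window, its centre within 15 mm sideways and 9 mm up or down of the beam, beam within 40 degrees of square, for 1.5 s (x of label_1 in the frame of scan_window between 0.02 and 0.15 m and y of label_1 in the frame of scan_window between -0.015 and 0.015 m and z of label_1 in the frame of scan_window between -0.009 and 0.009 m and angle between the x axis of cover_1 and the x axis of scanner, either way round below 0.7 rad and distance between cover_1 and mould_1 below 0.053 m), for 1.5 s.
2. the middle mould's cover, still on, is read: label 20 to 150 mm before the window, its centre within 15 mm sideways and 9 mm up or down of the beam, beam within 40 degrees of square, for 1.5 s (x of label_2 in the frame of scan_window between 0.02 and 0.15 m and y of label_2 in the frame of scan_window between -0.015 and 0.015 m and z of label_2 in the frame of scan_window between -0.009 and 0.009 m and angle between the x axis of cover_2 and the x axis of scanner, either way round below 0.7 rad and distance between cover_2 and mould_2 below 0.053 m), for 1.5 s.
3. the right mould's cover, still on, is read: label 20 to 150 mm before the window, its centre within 15 mm sideways and 9 mm up or down of the beam, beam within 40 degrees of square, for 1.5 s (x of label_3 in the frame of scan_window between 0.02 and 0.15 m and y of label_3 in the frame of scan_window between -0.015 and 0.015 m and z of label_3 in the frame of scan_window between -0.009 and 0.009 m and angle between the x axis of cover_3 and the x axis of scanner, either way round below 0.7 rad and distance between cover_3 and mould_3 below 0.053 m), for 1.5 s.
4. every cover sprung free of its plungers: front lip raised more than 5 mm, cover still sitting over its own mould (z of lip_1 in the frame of mould_1 above 0.062 m and horizontal distance between cover_1 and mould_1 below 0.03 m and z of lip_2 in the frame of mould_2 above 0.062 m and horizontal distance between cover_2 and mould_2 below 0.03 m and z of lip_3 in the frame of mould_3 above 0.062 m and horizontal distance between cover_3 and mould_3 below 0.03 m), for 0.3 s.
At the end, for the whole second after the job is handed in: Every cover that was there lies flat (within 7 degrees) and at rest on the cutting board, its centre at least 12 mm inside the board's edges; scanner and wedge lie flat and at rest on the tool mat, their origins at least 15 mm inside its edges (x of cover_1 in the frame of cutting_board between -0.105 and 0.105 m and y of cover_1 in the frame of cutting_board between -0.155 and 0.155 m and z of cover_1 in the frame of cutting_board between 0.009 and 0.024 m and angle between each of cover_1, cover_2, cover_3's own z axis and vertical below 0.12 rad and linear speed of each of cover_1, cover_2, cover_3, scanner, lifter below 0.02 m/s and x of cover_2 in the frame of cutting_board between -0.105 and 0.105 m and y of cover_2 in the frame of cutting_board between -0.155 and 0.155 m and z of cover_2 in the frame of cutting_board between 0.009 and 0.024 m and x of cover_3 in the frame of cutting_board between -0.105 and 0.105 m and y of cover_3 in the frame of cutting_board between -0.155 and 0.155 m and z of cover_3 in the frame of cutting_board between 0.009 and 0.024 m and x of scanner in the frame of tool_mat between -0.085 and 0.085 m and y of scanner in the frame of tool_mat between -0.135 and 0.135 m and z of each of scanner, lifter in the frame of tool_mat below 0.02 m and angle between each of scanner, lifter's own z axis and vertical below 0.15 rad and x of lifter in the frame of tool_mat between -0.085 and 0.085 m and y of lifter in the frame of tool_mat between -0.135 and 0.135 m); the robot touches nothing.
It fails at once if fingers pulling or pressing on a cover that is still snapped down on its mould ((contact force between the fingers and cover_1 above 5 N and z of lip_1 in the frame of mould_1 below 0.061 m and horizontal distance between cover_1 and mould_1 below 0.03 m) or (contact force between the fingers and cover_2 above 5 N and z of lip_2 in the frame of mould_2 below 0.061 m and horizontal distance between cover_2 and mould_2 below 0.03 m) or (contact force between the fingers and cover_3 above 5 N and z of lip_3 in the frame of mould_3 below 0.061 m and horizontal distance between cover_3 and mould_3 below 0.03 m)).
It fails at once if a bystander (glass of peel, timer, bottle) shifted by more than 40 mm (distance of any of peel_jar, timer, juice_bottle from where it was at the start of the episode above 0.04 m).
Of cover_1, cover_2, cover_3 only 2 to 3 are there at a start; the rules pass over those that are not, and their reading is None.
At some moment in a run one of scanner, lifter may be knocked a few centimetres aside while the robot is not near it.
It also fails if it takes over 210 s, if anything falls off the work surface, if the arm or the gripper's body presses on something with over 40 N, if the wrist force passes 120 N, or if a joint passes its speed limit or range.

## Working session

There is one attempt and no reset: what is moved stays moved. The work goes in short steps, each a Python script; the robot and the scene stay as the last script left them, time stands still between calls to the robot, and variables do not carry over. Pictures are saved under pics/ and viewed, at most 14 in all, crops included, and the job is handed in when it is done.

```bash
ls; mkdir -p pics; python3 - <<'E'
from workcell import env
import cv2
print(env.finger_overhang)
s=env.get_state(); print({k:s[k] for k in('t','eef_pos','tcp_rot','ft_force','gripper_width')})
for n in('side','top'):
    f=env.grab_frame(n); cv2.imwrite(f'pics/{n}0.png',f['pixels'][:,:,::-1]); print(n,f['fx'],f['fy'],f['cx'],f['cy'],f['R'],f['t'])
E
```

```text
pics
workcell.py
0.014
{'t': 0.0, 'eef_pos': array([0.26118574, 0.59460537, 0.2276165 ]), 'tcp_rot': array([[-9.15572466e-01,  4.02152549e-01, -6.22091107e-04],
       [ 4.02153018e-01,  9.15570966e-01, -1.66044097e-03],
       [-9.81820112e-05, -1.77042985e-03, -9.99998428e-01]]), 'ft_force': array([0.12199904, 0.0216568 , 0.36485783]), 'gripper_width': 0.09187328803453193}
side 442.4294772646127 442.4294772646127 319.6073941238499 200.0843248282931 [[ 0.97138899 -0.23747378 -0.00310387]
 [-0.08762911 -0.3462395  -0.93404462]
 [ 0.22073642  0.90759265 -0.35714285]] [-0.5549945   0.14336755  1.21610776]
top 469.6562620757399 469.6562620757399 323.78198629829507 209.5048028262627 [[ 0.02280075 -0.99968991  0.0100108 ]
 [-0.99332659 -0.02378575 -0.1128562 ]
 [ 0.11305931 -0.00737079 -0.9935609 ]] [0.02894723 0.60243283 1.56299933]
```

View pics/top0.png

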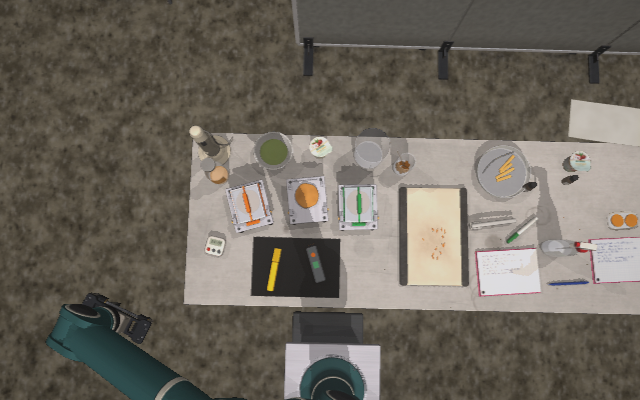

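View pics/side0.png

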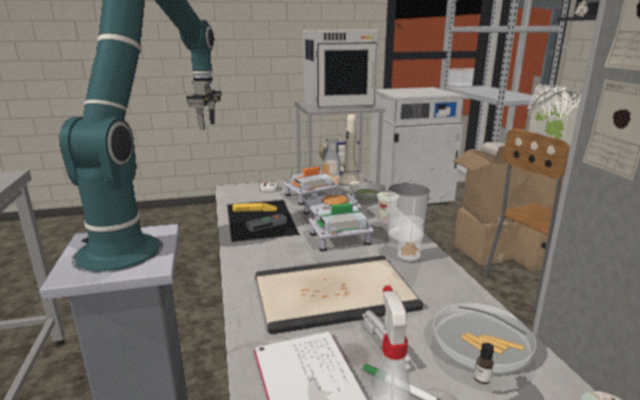

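The top view shows three moulds: orange-ribbed cover at (250,205), an open middle mould at (307,199), and a green-ribbed cover at (357,207). On the mat are the wedge (274,270) and the scanner (315,264), and the board is at (433,235). I'll zoom in next.

```bash
python3 - <<'E'
import cv2
a=cv2.imread('pics/top0.png')
cv2.imwrite('pics/crop1.png',cv2.resize(a[170:305,200:390],None,fx=4.2,fy=4.2,interpolation=cv2.INTER_CUBIC))
b=cv2.imread('pics/side0.png')
cv2.imwrite('pics/crop2.png',cv2.resize(b[155:260,215:415],None,fx=4,fy=4,interpolation=cv2.INTER_CUBIC))
E
```

```text
(no output)
```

View pics/crop1.png

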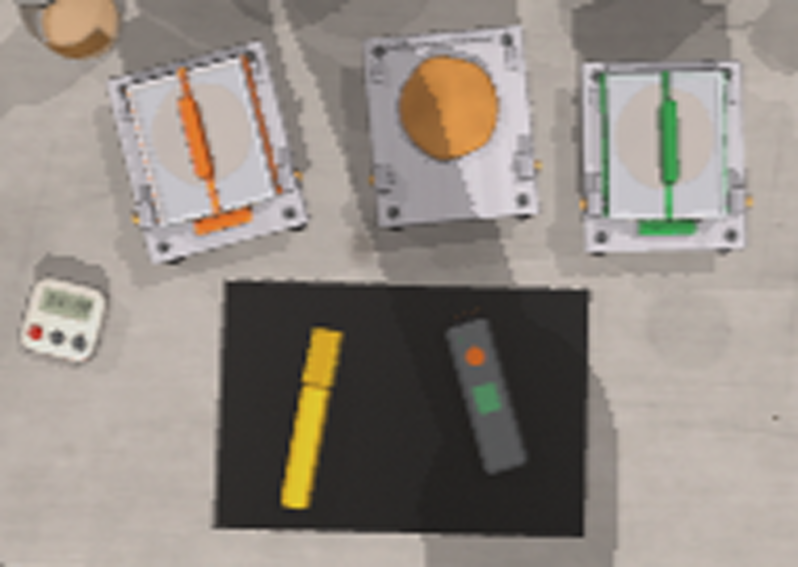

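View pics/crop2.png

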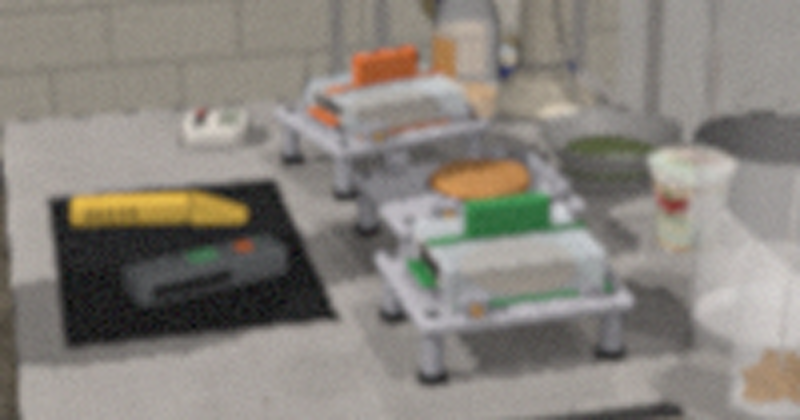

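The middle mould is open, so covers 1 (orange) and 3 (green) are on. The wedge tip and the scanner window both point away from the robot. Measuring now.

```bash
cat > h.py <<'E'
from workcell import env
import numpy as np, cv2
S=4
def snap(name='top',save=None):
    f=env.grab_frame(name)
    if save: cv2.imwrite(f'pics/{save}.png',f['pixels'][:,:,::-1])
    return f
def cast(f,uv,z):
    "pixel -> world point on plane z"
    R,t=np.array(f['R']),np.array(f['t']); c=-R.T@t
    d=R.T@np.array([(uv[0]-f['cx'])/f['fx'],(uv[1]-f['cy'])/f['fy'],1])
    return (c+d*(z-c[2])/d[2])
def mask(f,lo,hi,roi,op=0):
    "HSV mask in roi (u0,v0,u1,v1), upscaled S; contours sorted by area, full-image pixel coords"
    u0,v0,u1,v1=roi
    im=cv2.resize(np.ascontiguousarray(f['pixels'][v0:v1,u0:u1]),None,fx=S,fy=S,interpolation=cv2.INTER_CUBIC)
    m=cv2.inRange(cv2.cvtColor(im,cv2.COLOR_RGB2HSV),np.array(lo),np.array(hi))
    if op: m=cv2.morphologyEx(m,cv2.MORPH_OPEN,np.ones((op,op),np.uint8))
    cs,_=cv2.findContours(m,cv2.RETR_EXTERNAL,cv2.CHAIN_APPROX_NONE)
    cs=sorted(cs,key=cv2.contourArea,reverse=True)
    return [(c.reshape(-1,2)+.5)/S-.5+[u0,v0] for c in cs]
def rect(f,c,z):
    "world minAreaRect of contour on plane z: centre, (long,short), yaw deg of long axis in (-90,90]"
    p=np.array([cast(f,q,z)[:2] for q in c],np.float32)*1000
    b=cv2.boxPoints(cv2.minAreaRect(p)).astype(float)/1000
    e=[b[1]-b[0],b[2]-b[1]]; e.sort(key=np.linalg.norm,reverse=True)
    y=np.degrees(np.arctan2(e[0][1],e[0][0])); y=(y+90)%180-90
    return b.mean(0),np.array([np.linalg.norm(v) for v in e]),y
def wedge(f):
    "origin xy, yaw (tip taken to point away from robot)"
    c,s,y=rect(f,mask(f,(20,120,60),(35,255,255),(225,225,365,312))[0],.012)
    return c+.0175*np.array([np.cos(np.radians(y)),np.sin(np.radians(y))]),y,s
def scanner(f):
    roi=(252,240,340,296)
    c=mask(f,(0,0,58),(180,90,140),roi,9)[0]
    return rect(f,c,.015)
def down(yaw):
    "tool pointing down, its y axis along yaw+90 deg (closing across an object whose x axis is at yaw)"
    c,s=np.cos(np.radians(yaw)),np.sin(np.radians(yaw))
    return np.array([[-c,s,0],[-s,-c,0],[0,0,-1.]]) @ np.diag([-1,-1,1.]) @ np.diag([1,-1,1.]) if 0 else np.array([[c,s,0],[s,-c,0],[0,0,-1.]])
E
cat > m.py <<'E'
from h import *
f=snap()
for nm,lo,hi,roi in(('c1',(3,130,80),(16,255,255),(222,178,275,230)),('c3',(45,100,40),(80,255,255),(335,180,382,232))):
    for c in mask(f,lo,hi,roi,7)[:4]:
        print(nm,cv2.contourArea(c.astype(np.float32)),c.mean(0),[rect(f,c,z) for z in(.094,.0585)])
print('wedge',wedge(f)); print('scanner',scanner(f))
print('mat',rect(f,mask(f,(0,0,0),(180,255,52),(240,228,350,305),9)[0],.003))
print('board',rect(f,mask(f,(10,20,150),(30,120,255),(390,180,475,295),9)[0],.014))
print('timer?',[cast(f,p,0)[:2] for p in((215,245),(218,172),(320,147),(404,165))])
R=np.array(f['R']);print('cam',-R.T@f['t'])
E
python3 m.py
```

```text
c1 75.28125 [246.385      202.53642857] [(array([0.61178961, 0.2972916 ]), array([0.06950119, 0.01381788]), np.float64(16.243165527887555)), (array([0.61622522, 0.30293069]), array([0.07111758, 0.01413922]), np.float64(16.24313188136611))]
c1 41.71875 [252.653 222.051] [(array([0.54862134, 0.27400083]), array([0.04439481, 0.01263972]), np.float64(-73.99088973354407)), (array([0.55158813, 0.27909839]), array([0.04542713, 0.01293373]), np.float64(-73.99077793008189))]
c1 10.3125 [222.97395833 179.24479167] [(array([0.68621362, 0.376242  ]), array([0.01255814, 0.01066687]), np.float64(2.6653554954316547)), (array([0.69237982, 0.38371692]), array([0.01285021, 0.01091489]), np.float64(2.666029005362361))]
c3 55.375 [358.92261905 203.13690476] [(array([ 0.61822766, -0.07105566]), array([0.06368472, 0.01088326]), np.float64(2.1233574252136975)), (array([ 0.62281299, -0.07398202]), array([0.06516559, 0.01113634]), np.float64(2.1233730780036666))]
c3 34.03125 [358.31730769 223.74679487] [(array([ 0.55048529, -0.07043152]), array([0.04111201, 0.01031557]), np.float64(-86.66454857725454)), (array([ 0.55349542, -0.07334334]), array([0.042068  , 0.01055548]), np.float64(-86.66465666246441))]
wedge (array([0.4137207 , 0.20643759]), np.float64(-9.293051998905327), array([0.14831166, 0.02792999]))
scanner (array([0.41775165, 0.06737096]), array([0.12269494, 0.03608903]), np.float64(17.205300148114446))
mat (array([0.4057334 , 0.13412186]), array([0.29443664, 0.19716292]), np.float64(89.77760052223005))
board (array([ 0.52085071, -0.33235275]), array([0.39827906, 0.29527095]), np.float64(0.3987659335284661))
timer? [array([0.473812  , 0.41360287]), array([0.72855747, 0.41558898]), array([0.82689211, 0.06115547]), array([ 0.76969682, -0.235699  ])]
cam [0.4210409  0.05478811 1.62063351]
```

```bash
cat >> h.py <<'E'
def dirv(y): return np.array([np.cos(np.radians(y)),np.sin(np.radians(y))])
C={1:(np.array([.6167,.2985]),16.4),3:(np.array([.6223,-.0708]),2.1)}
def at(k,x,y=0):
    o,a=C[k]; d=dirv(a); return o+x*d+y*np.array([-d[1],d[0]])
def P(xy,z): return [float(xy[0]),float(xy[1]),float(z)]
def rep(tag=''):
    s=env.get_state(); print(tag,'t%.1f'%s['t'],np.round(s['eef_pos'],4),'w%.4f'%s['gripper_width'],'gf%.1f'%s['gripper_force'],'ft',np.round(s['ft_force'],1))
E
python3 - <<'E'
from h import *
f=snap()
for c in mask(f,(0,0,0),(180,255,62),(390,178,476,295),5)[:2]: print('strip',rect(f,c,.016))
c,s,y=scanner(f); print(c,y)
c=c-.002*dirv(y)
R=down(y)
env.move_pose(P(c,.16),R); env.servo_line(P(c,.06)); env.servo_line(P(c,.0195),vel=.06)
env.set_gripper(.02,30); rep('grip')
env.servo_line(P(c,.10)); rep('lift')
R1=down(C[1][1]); q=at(1,-.063-.08-.067)
env.move_pose(P(q,.10),R1); env.servo_line(P(q,.073)); rep('at')
f=snap('top','scan1_top'); f2=snap('side','scan1_side')
a=cv2.imread('pics/scan1_top.png')[170:270,220:340]; b=cv2.imread('pics/scan1_side.png')[155:255,215:345]
cv2.imwrite('pics/s1.png',np.vstack([cv2.resize(x,(560,290),interpolation=cv2.INTER_CUBIC) for x in(a,b)]))
E
```

```text
[0.41779962 0.06741137] 17.328022124847223
grip t4.7 [0.4159 0.0667 0.0195] w0.0360 gf30.0 ft [ 0.1 -0.5  0.1]
lift t5.4 [0.4154 0.0671 0.0996] w0.0356 gf30.0 ft [ 0.4  0.9 -1.4]
at t6.5 [0.4152 0.2373 0.0726] w0.0357 gf30.0 ft [ 1.  -0.1 -1.6]
```

View pics/s1.png

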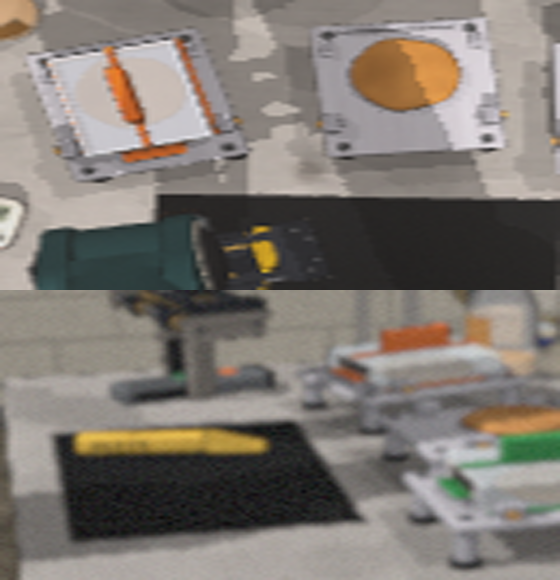

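The side view shows the held scanner (crop 115–275, 370–398) aimed at the orange cover's front. I'll check its level numerically before counting on the reading.

```bash
python3 - <<'E'
from h import *
f=snap('side'); s=env.get_state(); e=s['eef_pos']; d=dirv(C[1][1]); n=np.array([-d[1],d[0]])
for x,y,z in((-65,-18,0),(65,-18,0),(-65,-18,24),(65,-18,24),(65,0,12)):
    X=np.r_[e[:2]+(x+2)/1000*d+y/1000*n, e[2]-.0165+z/1000]
    c=f['R']@X+f['t']; u=c[0]/c[2]*f['fx']+f['cx'];v=c[1]/c[2]*f['fy']+f['cy']
    print((x,y,z),'full',round(u,1),round(v,1),'crop',round((u-215)*560/130),round((v-155)*2.9+290))
E
```

```text
(-65, -18, 0) full 242.9 196.4 crop 120 410
(65, -18, 0) full 278.6 189.7 crop 274 391
(-65, -18, 24) full 242.4 189.5 crop 118 390
(65, -18, 24) full 278.4 183.1 crop 273 371
(65, 0, 12) full 276.3 184.9 crop 264 377
```

```bash
python3 - <<'E'
import cv2,numpy as np
b=cv2.imread('pics/scan1_side.png')[170:210,230:330]
b=cv2.resize(b,None,fx=8,fy=8,interpolation=cv2.INTER_CUBIC)
for u,v in((242.9,196.4),(278.6,189.7),(242.4,189.5),(278.4,183.1),(276.3,184.9)):
    cv2.circle(b,(int((u-230+.5)*8),int((v-170+.5)*8)),2,(0,0,255),-1)
cv2.imwrite('pics/s2.png',b)
E
```

```text
(no output)
```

View pics/s2.png

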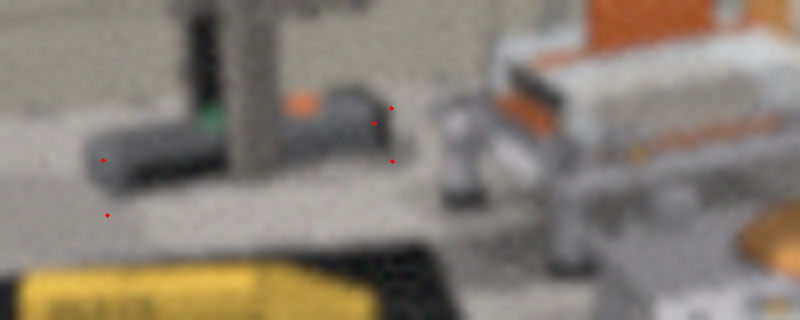

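The scanner appears 1–3 px higher than predicted. I'll check whether fixed points on mould 1 have the same offset in the side view.

```bash
python3 - <<'E'
from h import *
f=snap('side'); b=cv2.imread('pics/side0.png')[150:220,270:360]
b=cv2.resize(b,None,fx=8,fy=8,interpolation=cv2.INTER_CUBIC)
for x,y,z in((-74,-23,57),(-74,23,57),(-36.5,-6.5,109),(27.5,-6.5,109),(-86,-65,50),(68,-65,50),(-86,65,50)):
    X=np.r_[at(1,x/1000,y/1000),z/1000]; c=f['R']@X+f['t']; u=c[0]/c[2]*f['fx']+f['cx'];v=c[1]/c[2]*f['fy']+f['cy']
    cv2.circle(b,(int((u-270+.5)*8),int((v-150+.5)*8)),2,(0,0,255),-1)
cv2.imwrite('pics/s3.png',b)
E
```

```text
(no output)
```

View pics/s3.png

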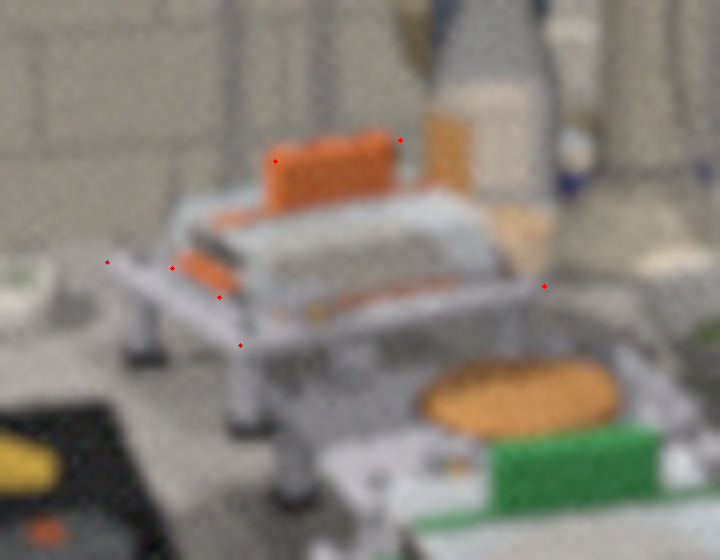

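Mould 1 shows the same ~1.5 px bias, so it comes from the camera calibration. The scanner nose may be about 2° low, so I'll raise it 3 mm, then read labels 1 and 3.

```bash
python3 - <<'E'
from h import *
e=env.get_state()['eef_pos']
env.servo_line(P(e[:2],.0765),vel=.03); rep('scan1'); env.sleep(2.3)
env.servo_line(P(e[:2]-.02*dirv(16.4),.14))
q=at(3,-.063-.08-.067); R=down(C[3][1]); print(q)
env.move_pose(P(q,.12),R); env.servo_line(P(q,.0765)); rep('scan3')
f2=snap('side','scan3_side'); env.sleep(2.3)
s=env.get_state(); e=s['eef_pos']; d=dirv(C[3][1]); n=np.array([-d[1],d[0]])
b=cv2.resize(cv2.imread('pics/scan3_side.png')[175:265,230:340],None,fx=6,fy=6,interpolation=cv2.INTER_CUBIC)
pts=[np.r_[e[:2]+(x+2)/1000*d+y/1000*n, e[2]-.0165+z/1000] for x,y,z in((-65,-18,0),(65,-18,0),(-65,-18,24),(65,-18,24))]
pts+=[np.r_[at(3,x,y),z] for x,y,z in((-.0365,-.0065,.109),(.0275,-.0065,.109),(-.074,-.023,.057),(-.074,.023,.057))]
for X in pts:
    c=f2['R']@X+f2['t']; u=c[0]/c[2]*f2['fx']+f2['cx'];v=c[1]/c[2]*f2['fy']+f2['cy']
    cv2.circle(b,(int((u-230+.5)*6),int((v-175+.5)*6)),2,(0,0,255),-1)
cv2.imwrite('pics/s4.png',b)
E
```

```text
scan1 t6.9 [0.4162 0.2393 0.077 ] w0.0355 gf30.0 ft [-0.  -1.1 -1.2]
[ 0.41244104 -0.07849518]
scan3 t11.5 [ 0.4125 -0.078   0.0765] w0.0357 gf30.0 ft [ 0.7  0.3 -0.7]
```

View pics/s4.png

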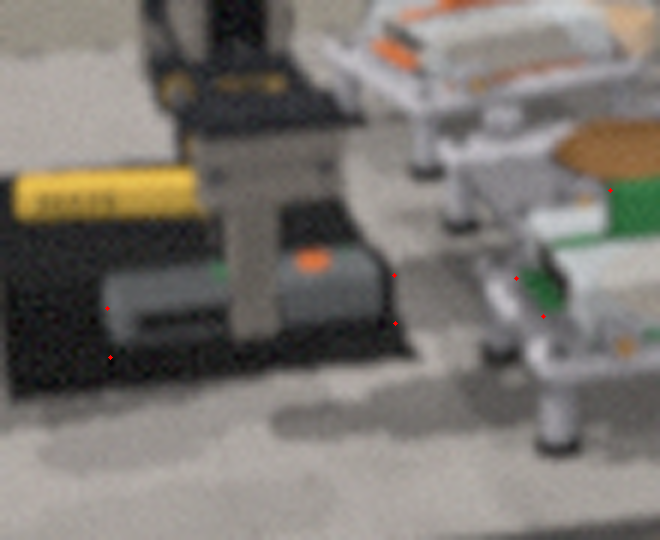

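The scanner is aligned with the label 3 front wall: front at about (382,290), lip at (545,290), with the same small bias. Both reads are done. Next I'll lay the scanner down and look again before gripping the wedge.

```bash
python3 - <<'E'
from h import *
e=env.get_state()['eef_pos']
env.servo_line(P(e[:2]-[.0,.0],.12)); c=np.array([.4175,.060])
env.move_pose(P(c,.12),down(10)); env.servo_line(P(c,.035)); env.servo_line(P(c,.0215),vel=.04); rep('down')
env.set_gripper(.09); env.servo_line(P(c,.15)); env.move_pose([.45,-.3,.25],down(0)); rep('away')
f=snap('top','after_scan'); print(wedge(f),scanner(f))
for nm,lo,hi,roi in(('c1',(3,130,80),(16,255,255),(222,178,275,230)),('c3',(45,100,40),(80,255,255),(335,180,382,232))):
    for c in mask(f,lo,hi,roi,7)[:2]: print(nm,rect(f,c,.094))
E
```

```text
down t16.1 [0.4174 0.06   0.0214] w0.0360 gf30.0 ft [-0.1  0.4 -1.3]
away t19.4 [ 0.4503 -0.2987  0.2492] w0.0900 gf0.0 ft [-0.2  0.4  0.6]
(array([0.41370874, 0.2063503 ]), np.float64(-9.278768716604702), array([0.14862275, 0.02809741])) (array([0.41872592, 0.06254028]), array([0.12304813, 0.03631834]), np.float64(9.838421240227916))
c1 (array([0.61179144, 0.29728531]), array([0.06950119, 0.01383088]), np.float64(16.243165527887584))
c1 (array([0.54859436, 0.27409473]), array([0.04419942, 0.01263973]), np.float64(-73.99098302363434))
c3 (array([ 0.61822766, -0.07105566]), array([0.06368472, 0.01088326]), np.float64(2.1233574252136975))
c3 (array([ 0.55047125, -0.07043233]), array([0.041112  , 0.01034382]), np.float64(-86.66454826793971))
```

```bash
cat >> h.py <<'E'
def fz(n=5):
    v=[]
    for _ in range(n): env.sleep(.02); v.append(env.get_state()['ft_force'])
    return np.mean(v,0)
def pry_approach(k,off):
    "off: TCP-to-tip distance along wedge. Tip above plate in front of lip, lower to touch; returns TCP z at touch"
    R=down(C[k][1]); q=at(k,-.081-off)
    env.move_pose(P(q-.03*dirv(C[k][1]),.14),R); env.servo_line(P(q-.03*dirv(C[k][1]),.080)); env.servo_line(P(q,.0745),vel=.06)
    f0=fz(10); z=.0735
    while z>.063:
        env.servo_line(P(q,z),vel=.02); f=fz()-f0
        if f[2]>1.5: break
        z-=.0007
    print('touch z',z,np.round(f,1)); return z
E
python3 - <<'E'
from h import *
f=snap(); c,y,s=wedge(f); print(c,y)
g=c-.03*dirv(y)
env.move_pose(P(g,.15),down(y)); env.servo_line(P(g,.05)); env.servo_line(P(g,.0195),vel=.05)
env.set_gripper(.01,50); rep('grip'); env.servo_line(P(g,.12)); rep('lift')
z=pry_approach(1,.085); rep()
f2=snap('side','pry1'); snap('top','pry1t')
a=cv2.resize(cv2.imread('pics/pry1.png')[150:210,240:340],(800,480//1),interpolation=cv2.INTER_CUBIC)
cv2.imwrite('pics/p1.png',a)
E
```

```text
[0.41364586 0.2063787 ] -9.123347262456818
grip t24.0 [0.384  0.211  0.0195] w0.0216 gf50.0 ft [ 0.5 -0.6 -0.4]
lift t24.8 [0.3834 0.2112 0.1195] w0.0214 gf50.0 ft [-0.2 -0.  -0.5]
touch z 0.06579999999999993 [-1.  -0.1  3.8]
 t30.6 [0.4575 0.2516 0.066 ] w0.0219 gf50.0 ft [-1.4  0.1  2.7]
```

View pics/p1.png

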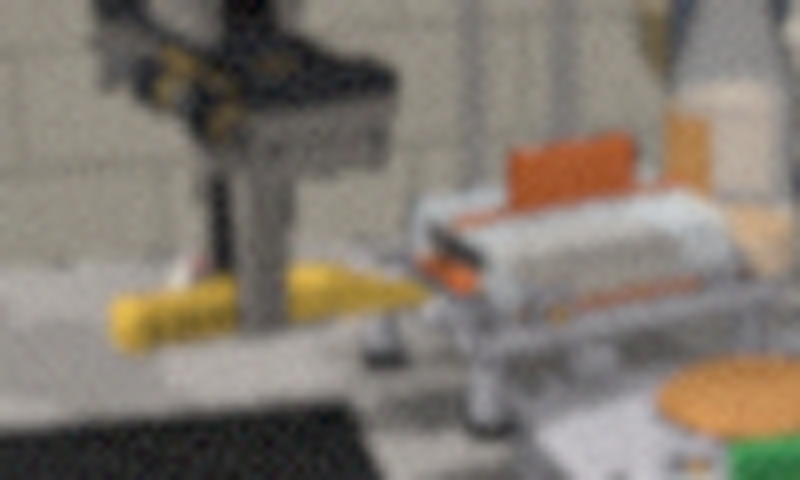

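The tip, at (425,293), rests on the plate just in front of the orange lip, and the touch height matches a level wedge. Pushing in.

```bash
cat >> h.py <<'E'
def push(k,off,z,tips=(-.073,-.068,-.062,-.056,-.051,-.047,-.0435)):
    f0=fz()
    for x in tips:
        env.servo_line(P(at(k,x-off),z),vel=.03); f=fz(3); e=env.get_state()['eef_pos']
        print(x,np.round(f,1),np.round(e,4))
        if np.hypot(f[0],f[1])>30: print('HIGH'); break
E
python3 - <<'E'
from h import *
e=env.get_state()['eef_pos']; env.servo_line(P(e[:2],.0672),vel=.02)
push(1,.085,.0672); rep()
snap('side','pry1b'); cv2.imwrite('pics/p2.png',cv2.resize(cv2.imread('pics/pry1b.png')[150:210,240:340],(800,480),interpolation=cv2.INTER_CUBIC))
E
```

```text
-0.073 [ 0.3  0.5 -0.1] [0.4651 0.2538 0.0671]
-0.068 [ 0.2  0.1 -0.6] [0.47   0.2553 0.0672]
-0.062 [-0.2  0.1 -0.9] [0.4757 0.257  0.0671]
-0.056 [-5.7 -1.9  1.3] [0.4796 0.2583 0.0667]
-0.051 [-1.8 -0.7 -1.9] [0.4859 0.26   0.0669]
-0.047 [-0.4 -0.2 -0.3] [0.4912 0.2615 0.0676]
-0.0435 [-0.1 -0.1 -0.7] [0.4937 0.2622 0.0673]
 t33.7 [0.4937 0.2622 0.0673] w0.0219 gf50.0 ft [-0.5  0.7 -0.7]
```

View pics/p2.png

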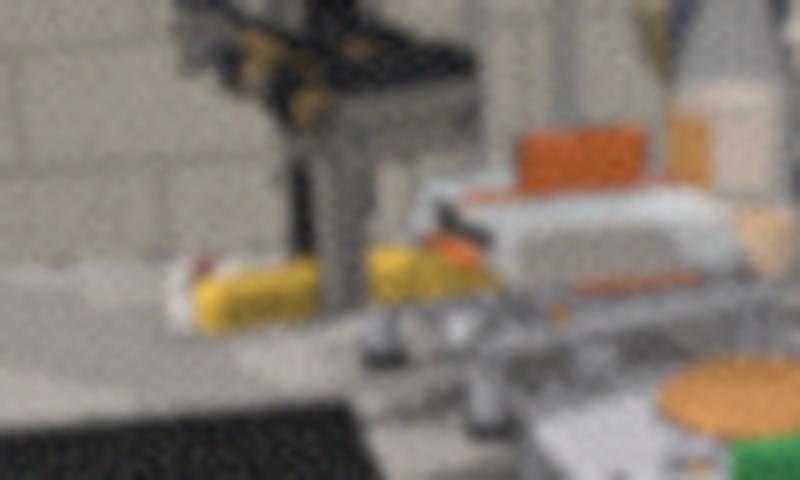

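The lip is up (about (455,245), from 275 before), the rim is tilted, and the push force has gone, so cover 1 is free. On to mould 3.

```bash
python3 - <<'E'
from h import *
env.servo_line(P(at(1,-.11-.085),.0672),vel=.08); rep()
env.servo_line(P(at(1,-.13-.085),.15))
z=pry_approach(3,.085)
e=env.get_state()['eef_pos']; env.servo_line(P(e[:2],z+.0014),vel=.02)
push(3,.085,z+.0014)
snap('side','pry3'); cv2.imwrite('pics/p3.png',cv2.resize(cv2.imread('pics/pry3.png')[150:250,240:370],(780,600),interpolation=cv2.INTER_CUBIC))
E
```

```text
t34.7 [0.4302 0.2437 0.0674] w0.0213 gf50.0 ft [-0.6  0.6 -0. ]
touch z 0.06579999999999993 [-0.7  0.4  4.3]
-0.073 [-0.1  0.1 -0.7] [ 0.4644 -0.0766  0.0671]
-0.068 [-0.  -0.  -0.4] [ 0.4694 -0.0764  0.0672]
-0.062 [ 0.4 -0.1 -1.3] [ 0.4754 -0.0762  0.0671]
-0.056 [-5.4  0.  -1.5] [ 0.4802 -0.0758  0.0668]
-0.051 [-2.  -0.3 -2.7] [ 0.4868 -0.0758  0.0673]
-0.047 [-0.  -0.1 -0.1] [ 0.4916 -0.0757  0.0676]
-0.0435 [ 0.6 -0.3 -0.4] [ 0.4941 -0.0755  0.0672]
```

View pics/p3.png

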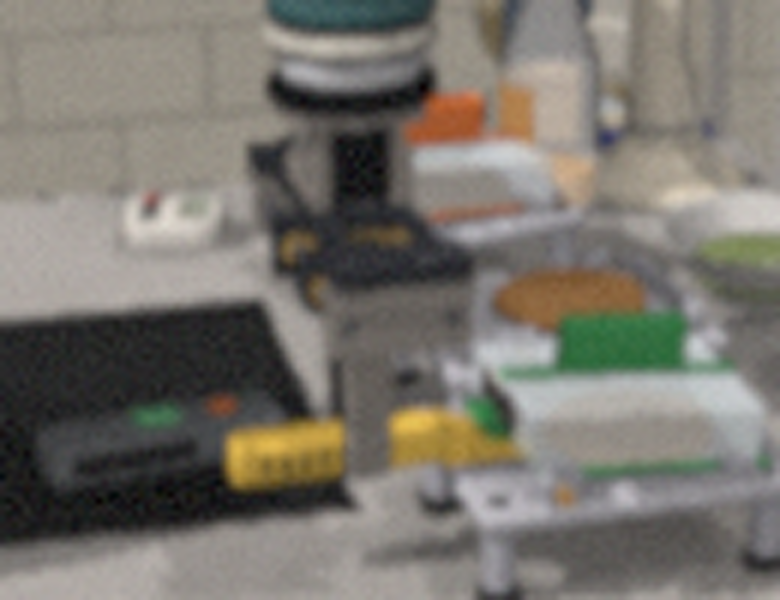

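Cover 3 is up too: its lip is lifted on the wedge at (490,415) and the force dropped. I'll withdraw, lay the wedge on the mat, and re-measure covers and board.

```bash
python3 - <<'E'
from h import *
env.servo_line(P(at(3,-.11-.085),.0672),vel=.08); env.servo_line(P(at(3,-.12-.085),.15))
g=np.array([.385,.205]); R=down(-5)
env.move_pose(P(g,.12),R); env.servo_line(P(g,.03)); env.servo_line(P(g,.0202),vel=.03); rep('down')
env.set_gripper(.06); env.servo_line(P(g,.15)); env.move_pose([.40,.0,.35],down(0)); rep('away')
env.sleep(.3)
f=snap('top','freed'); 
for nm,lo,hi,roi in(('c1',(3,130,80),(16,255,255),(224,178,275,230)),('c3',(45,100,40),(80,255,255),(335,180,382,232))):
    for c in mask(f,lo,hi,roi,7)[:2]: print(nm,rect(f,c,.098),rect(f,c,.069))
print(wedge(f))
h=cv2.cvtColor(f['pixels'],cv2.COLOR_RGB2HSV)
for p in((403,235),(465,235),(433,235),(433,200),(480,270),(385,235)): print(p,h[p[1],p[0]])
v=f['pixels'].astype(int).sum(2)
print('row235',v[235,392:412],v[235,458:476]); print('col433',h[180:194,433,1],h[278:294,433,1])
E
```

```text
down t49.0 [0.3849 0.205  0.0202] w0.0215 gf50.0 ft [-0.2  0.5  0.2]
away t51.9 [0.3994 0.0009 0.349 ] w0.0600 gf0.0 ft [-0.7  0.2 -0.6]
c1 (array([0.61629395, 0.2988956 ]), array([0.0693293 , 0.01397051]), np.float64(15.788690670218998)) (array([0.62001276, 0.30354486]), array([0.07064974, 0.01423659]), np.float64(15.788668651992197))
c1 (array([0.55071954, 0.27567676]), array([0.04412155, 0.0118735 ]), np.float64(-73.11615012295738)) (array([0.55318933, 0.27988376]), array([0.04496185, 0.01209968]), np.float64(-73.11619383224154))
c3 (array([ 0.6230957 , -0.07137263]), array([0.06280039, 0.01005766]), np.float64(2.675494107324411)) (array([ 0.62694397, -0.07377549]), array([0.06399652, 0.01024922]), np.float64(2.6754919538808224))
c3 (array([ 0.55351038, -0.07088818]), array([0.0423505 , 0.01061233]), np.float64(-89.26308795242241)) (array([ 0.55603339, -0.0732818 ]), array([0.0431571 , 0.01081449]), np.float64(-89.2630850512044))
(array([0.41490815, 0.20534768]), np.float64(-5.250241528801624), array([0.14811157, 0.02819345]))
(403, 235) [11 25 82]
(465, 235) [11 28 73]
(433, 235) [ 16  63 217]
(433, 200) [ 23  43 224]
(480, 270) [120   1 223]
(385, 235) [ 14  22 173]
row235 [480 484 484 504 512 470 452 288 206 231 239 233 236 238 238 433 580 608
 608 606] [628 630 466 264 201 203 206 206 209 259 463 508 499 515 523 525 527 536]
col433 [25 24 23 25 23 22 26 24 53 53 54 53 47 46] [48 48 48 45 42 40 39 42 23 24 23 24 23 23 25 23]
```

```bash
cat > pick.py <<'E'
from h import *
import sys
f=snap('top')
B=cast(f,(433.15,236.5),.015)[:2]; print('board',B,cast(f,(398.7,187.5),.015)[:2],cast(f,(467.5,285.5),.015)[:2])
def carry(g,yaw,dst):
    R=down(yaw)
    env.move_pose(P(g,.19),R); env.set_gripper(.05); env.servo_line(P(g,.125)); env.servo_line(P(g,.105),vel=.04); rep('pre')
    env.set_gripper(.005,20); rep('grip')
    env.servo_line(P(g,.125),vel=.04); env.servo_line(P(g,.2)); rep('lift')
    env.servo_line(P([.5,(g[1]+dst[1])/2],.2),vel=.2,rotation=down(yaw/2)); env.servo_line(P(dst,.2),vel=.2,rotation=down(0))
    env.servo_line(P(dst,.085),vel=.1); env.servo_line(P(dst,.0695),vel=.03); rep('low')
    env.set_gripper(.04); env.servo_line(P(dst,.17)); rep('out')
if sys.argv[1]=='3': carry(np.array([.623,-.0713]),2.3,B-[.078,0])
else: carry(np.array([.6165,.299]),16,B+[.076,0])
env.move_pose([.40,.0,.35],down(0))
f=snap('top','placed'+sys.argv[1]); s=snap('side','placeds'+sys.argv[1])
a=cv2.imread(f'pics/placed{sys.argv[1]}.png')[130:300,190:480]; b=cv2.imread(f'pics/placeds{sys.argv[1]}.png')[150:340,215:475]
cv2.imwrite(f'pics/q{sys.argv[1]}.png',np.vstack([cv2.resize(x,(500,300),interpolation=cv2.INTER_CUBIC) for x in(a,b)]))
E
python3 pick.py 3
```

```text
board [ 0.5196494  -0.33391451] [ 0.68667854 -0.21489641] [ 0.3562687  -0.44998759]
pre t55.0 [ 0.623  -0.0714  0.105 ] w0.0499 gf0.0 ft [0.3 0.  0.4]
grip t55.6 [ 0.6231 -0.0717  0.1052] w0.0128 gf20.0 ft [-0.4 -0.7  0. ]
lift t56.9 [ 0.6225 -0.0709  0.1993] w0.0130 gf20.0 ft [ 0.3  0.6 -1.3]
low t60.8 [ 0.4416 -0.334   0.0694] w0.0128 gf20.0 ft [-0.7  0.3 -1.1]
out t62.2 [ 0.4414 -0.3333  0.1694] w0.0403 gf0.0 ft [ 0.2 -0.8  0.2]
```

View pics/q3.png

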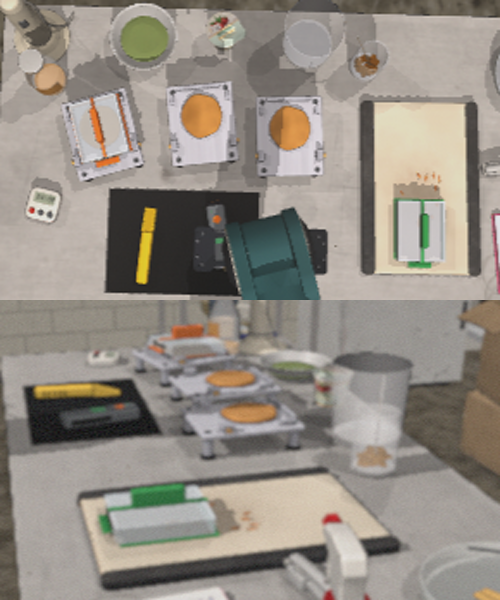

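The green cover lies flat on the near half of the board, around (420,230) in the top view. The jar is at (368,60), clear of the path. Now the orange one.

```bash
sed -i 's/move_pose(\[.40,.0,.35\]/move_pose([.42,.42,.35]/' pick.py; python3 pick.py 1; python3 - <<'E'
from h import *
f=snap('top')
print('wedge',wedge(f)); print('scanner',scanner(f))
for lo,hi in(((3,130,80),(13,255,255)),((45,100,40),(80,255,255))):
    for c in mask(f,lo,hi,(400,185,466,290),7)[:2]: print(rect(f,c,.05))
E
```

```text
board [ 0.5196494  -0.33391451] [ 0.68667854 -0.21489641] [ 0.3562687  -0.44998759]
pre t66.8 [0.6165 0.299  0.1049] w0.0497 gf0.0 ft [ 1.1 -0.2  0.4]
grip t67.5 [0.617  0.2978 0.1053] w0.0130 gf20.0 ft [ 1.3 -3.4  1.9]
lift t68.8 [0.6159 0.2991 0.1993] w0.0129 gf20.0 ft [ 0.7  0.6 -0.9]
low t74.4 [ 0.5956 -0.334   0.0694] w0.0128 gf20.0 ft [ 0.5 -0.6 -1. ]
out t75.8 [ 0.5953 -0.3333  0.1691] w0.0402 gf0.0 ft [-0.   0.6 -0.3]
wedge (array([0.41490815, 0.20534768]), np.float64(-5.250241528801624), array([0.14811157, 0.02819345]))
scanner (array([0.41872592, 0.06254028]), array([0.12304813, 0.03631834]), np.float64(9.838421240227916))
(array([ 0.59270654, -0.33363095]), array([0.06543317, 0.01268873]), np.float64(-0.2607576337445323))
(array([ 0.52628784, -0.32456622]), array([0.04550053, 0.01174564]), np.float64(-88.6605592812865))
(array([ 0.43775159, -0.33468851]), array([0.06237112, 0.01087593]), np.float64(-0.21945273900394113))
(array([ 0.37563098, -0.32483105]), array([0.04003088, 0.01067242]), np.float64(-88.71510373555321))
```

View pics/q1.png

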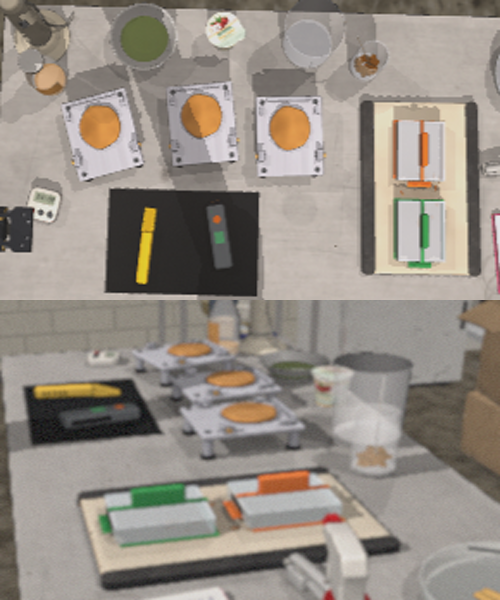

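Both covers lie flat and separate on the board, and the wedge and scanner lie on the mat with nothing else moved. Handing in.

```bash
python3 -c "
from workcell import env
print(env.job_done())"
```

```text
the job is handed in; nothing more can be done
None
```

I handed the job in at about 78 s of the 210 s: I held the beam on labels 1 and 3 for over two seconds each (the middle mould was already open) and prised both covers free. Both covers now lie flat, grip up, on the cutting board, and the scanner and wedge are on the mat. The judge returned no verdict, and I could not confirm the scanner reads directly.

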